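# Feed the waiting off-cut into the scrap bin with the lid lever

## Robot

A 7-joint arm with a two-finger parallel gripper is mounted at the origin on a cart in front of the work surface, level with it; the furniture and walls round the work are solid. World frame = base frame: x ahead of the robot, y to its left, z up, the work surface at z = 0. Lengths are in m, angles in rad, forces in N, time in s.
With the tool pointing down it reaches from about 0.35 to 0.9 m from the base axis. Payload 8.1 kg.
Tool frame: the origin (TCP) lies at the very end of the fingers, on their centre line; the grasp point (between the pads) lies 19 mm behind it (arm.tcp_to_grasp is the distance from the TCP to the grasp point, in m); z points along the fingers, y is the line along which they close (so a half turn about z gives the same grasp; the last joint's range is limited). The gripper opens to 92 mm and grips with 3 to 60 N. Pads are 19 mm wide; open, the fingers measure 130 mm over their backs; the gripper's body (75 mm by 190 mm) begins 47 mm behind the grasp point.
Start: joints at [-0.103, 0.434, 0.025, 1.573, -0.012, 1.134, -0.075], TCP at [0.625, -0, 0.227] pointing down, gripper open.
Joint ranges: [-2.62, 2.62], [-0.44, 2.09], [-1.27, 1.32], [0.08, 2.57], [-1.32, 4.46], [0.12, 2], [-2.74, 2.74]. Speed limits (rad/s): [2.22, 2.22, 3.01, 3.01, 3.14, 3.14, 3.14].

## Interface

Orientations are given as a rotation vector (axis times angle).
In Python, from cell import arm, optics, workorder, telemetry gives the robot as it stands (arm), with the cameras (optics), the job (workorder) and the readings (telemetry).
- The arm moves only by the tool inch_along, called after "Request:" by a JSON object that holds its "op" and its "data", one argument or row to a line. Schema: {"type":"object","properties":{"rows":{"type":"object","properties":{"motion":{"type":"array","items":{"type":"array","items":{"type":"number"},"minItems":5,"maxItems":5},"minItems":1,"maxItems":10}},"additionalProperties":false,"required":["motion"]},"squeeze":{"type":"number"},"only":{"type":"string"},"quiet":{"type":"boolean"},"lines":{"type":"string"}},"required":["rows"],"additionalProperties":false}. rows is an object whose key "motion" holds a list of rows, 1 to 10 of them, each of 5 numbers: dx, dy, dz in shares of the most that a row can go, 1 being 50 mm, then a turn about the tool's z in parts of the range, where 1.0 means 2 rad, then the opening from 0.0 (shut) to 1.0 (fully open); each row shifts and turns the commanded pose from where the row before left it, along the tool's axes as they then stand; what a row does not reach is not made up. A row lasts 1/10 s, in which the tool goes at most 0.05 m and 0.15 rad, less where a joint would pass 70% of its speed; a pose out of reach is approached as far as the arm can. The fingers move at their own pace and stop on an object; squeeze is the grip in N (left out, the last holds). Time passes only in rows, so rows that do not move let the fingers close. The tool returns the time, the measured TCP pose, the force, the opening and the grip force at its end. only (a regular expression) keeps the lines of the reply that match it, lines (a string "A,B") keeps lines A to B, and quiet returns only ok. Input that does not fit is refused with a message, and nothing moves.
- telemetry.observe(): the state, without advancing time (a new reading comes with each control period).
- optics.get_image(name): name is "scene" or "side" or "wrist"; returns a dict with "image" (400x640x3 uint8, blue, green, red), "fx", "fy", "cx", "cy" (pixels), "cam_to_world" (4x4, takes a point from camera to world coordinates); the wrist camera has in their place "mount" (4x4, takes a point from camera to tool coordinates, whose origin is the TCP and whose axes are the flange's). Camera axes: x right, y down, z forward; pixel columns grow to the right and rows downward; lengths in m; the calibration is good to about 2 mm. A picture is of the moment at which its call begins: read the wrist's pose just before it. There is no depth.
- workorder.sign_off(): hands the job in; it is judged then, once.
The state is a dict: "clock": time; "joints": joint angles; "dq": joint speeds; "joint_efforts": joint torques, N m; "position": TCP position; "ee_rot": TCP orientation; "force": force on the tool from outside, world axes, zero at the start; "ft_torque": the same for the moment, N m; "width": opening from 0.0 (shut) to 1.0 (fully open); "gripper_force": force on a finger pad.
Only numpy, scipy, OpenCV 4.12 (cv2) and the standard library are available. Lean on these libraries where they do the work, as an engineer would, in place of code of your own. Each camera call takes 0.05 s, during which the arm holds its last target. There are 200 camera calls.

## Task

A dark off-cut is waiting on the loading chute of the yellow-lidded scrap bin. Press that bin's front lever right down and hold the lid up for a good two seconds, so that the off-cut slides into the bin by itself, then let the lever up so that the lid closes. Do not touch the off-cut, and leave the blue-lidded bin shut.

Things in the scene. Friction and masses are not known exactly. Their poses are not given: they have to be found in the camera images.
- yellow_bin: Grey steel scrap bin with yellow lid, fixed; box 120 (x) x 110 x 95 mm high, origin at the centre of its underside, z up. Its -x side is the front, towards the robot; a chute slopes up behind it to 173 mm. In front: a red lever pad, 36 long x 44 mm wide: centre of its top face at x -145, y 0, z 140 mm, lid shut. A like bin with blue lid and empty chute stands beside it; they may swap places.
- yellow_lid (a joint): Opening of the yellow lid, rad: 0 shut, 0.7 stop. Lid and lever are one rocker on a pin along the bin's y at x -67, z 105 mm. Pushing the pad down (2 to 6 N) lifts the lid's rear edge; the pad swings via x -152 mm half-way to x -145, z 81 mm at the stop. Spring and weight shut it when let go.
- blue_lid (a joint): Opening angle in rad of the lid of the other, blue-lidded bin: 0 shut. It has to stay shut.
- walnut_offcut: Dark brown wood off-cut, 50 x 50 x 32 mm, origin at the centre of its underside. It lies on the slippery chute behind the yellow bin, against the rear lip of the lid, and slides into the bin once the lid is open by about 0.4 rad.

How it is judged:
By the outcome, as a careful person would: the job done as asked, in the order asked, and still so for the second after the job is handed in, with the robot touching nothing.
It also fails if it takes over 32 s, if anything falls off the work surface, if the arm or the gripper's body presses on something with over 40 N, if the wrist force passes 120 N, or if a joint passes its speed limit or range.

## Working session

There is one attempt and no reset: what is moved stays moved. The work goes in short steps, Python scripts to look and compute and a tool call to move; the robot and the scene stay as the last step left them, time stands still between calls to the robot, and variables do not carry over. Pictures are saved under pics/ and viewed, at most 10 in all, crops included, and the job is handed in when it is done.

```bash
mkdir -p pics; ls
```

Run:
```python
from cell import arm, optics, workorder, telemetry
import cv2,pickle
d={n:optics.get_image(n) for n in("scene","side")}
pickle.dump(d,open("d.pkl","wb"))
for n in d: cv2.imwrite(f"pics/{n}0.png",d[n]["image"])
s=telemetry.observe();print(s["clock"],s["position"],s["ee_rot"],s["force"],s["width"])
```

```text
cell.py
pics
0.1 [ 6.24558083e-01 -4.89487210e-05  2.26030330e-01] [-2.22086409e+00 -2.22076391e+00  1.66656992e-03] [-0.71335584 -0.03280772  0.65703035] 0.9994606931730335
```

View pics/scene0.png

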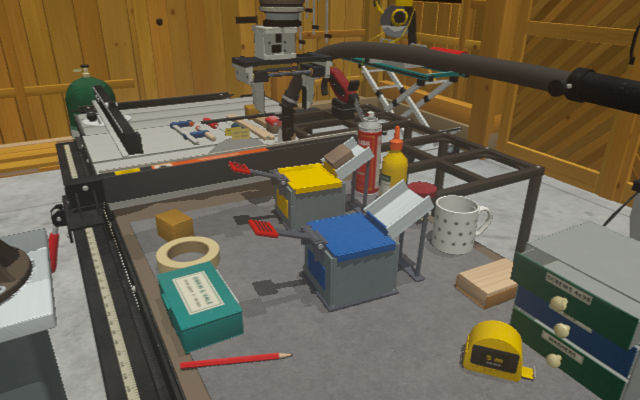

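View pics/side0.png

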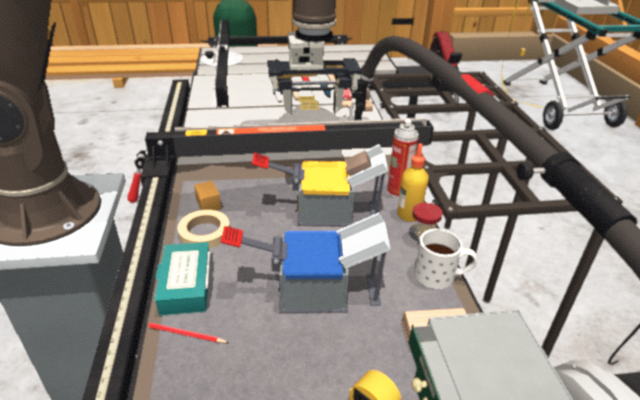

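The scene view shows the yellow bin's red pad near (240,168) and its lid near (310,178). In the side view they are at about (261,160) and (326,178). The blue bin stands nearer the camera, with its pad at (263,230) in scene and (232,237) in side. Next I triangulate these.

Create h.py:
```python
import cv2,numpy as np
def ray(d,uv,T=None):
    T=d["cam_to_world"] if T is None else T
    T=np.array(T); v=T[:3,:3]@[(uv[0]-d["cx"])/d["fx"],(uv[1]-d["cy"])/d["fy"],1]
    return T[:3,3],v/np.linalg.norm(v)
def tri(rs):
    A=sum(np.eye(3)-np.outer(v,v) for _,v in rs);b=sum((np.eye(3)-np.outer(v,v))@o for o,v in rs)
    p=np.linalg.solve(A,b);return p,[np.linalg.norm(np.cross(p-o,v)) for o,v in rs]
def onz(r,z): return r[0]+r[1]*(z-r[0][2])/r[1][2]
def mask(d,col,box):
    h=cv2.cvtColor(d["image"],cv2.COLOR_BGR2HSV);H=h[...,0].astype(int);ok=(h[...,1]>130)&(h[...,2]>60)
    m={"red":(H<8)|(H>172),"yel":(H>22)&(H<34),"blu":(H>100)&(H<125)}[col]&ok
    o=np.zeros(m.shape,np.uint8);u0,v0,u1,v1=box;o[v0:v1,u0:u1]=m[v0:v1,u0:u1]
    n,l,s,c=cv2.connectedComponentsWithStats(o);i=1+np.argmax(s[1:,4]);return (l==i).astype(np.uint8),s[i],c[i]
```

Run:
```python
import pickle;from h import *
d=pickle.load(open("d.pkl","rb"))
print({n:d[n]["cam_to_world"][:3,3] for n in d})
B={"ypad":("red",(215,150,268,190),(245,145,285,175)),"ylid":("yel",(260,155,350,200),(290,155,360,200)),"bpad":("red",(240,210,290,245),(215,220,250,250)),"blid":("blu",(295,205,400,260),(275,225,350,280))}
for k,(c,b1,b2) in B.items():
    rs=[]
    for n,b in(("scene",b1),("side",b2)):
        m,s,ce=mask(d[n],c,b);q=cv2.approxPolyDP(cv2.convexHull(cv2.findContours(m,0,2)[0][0]),3,True)[:,0].tolist()
        rs.append(ray(d[n],ce));print(k,n,s[4],ce.round(1),q)
    print(k,*[np.round(x,4) for x in tri(rs)])
I=[cv2.resize(d["scene"]["image"][130:280,200:400],(800,600),interpolation=2)]
cv2.imwrite("pics/c1.png",I[0])
```

```text
{'scene': array([ 0.20820057, -0.88837561,  0.46864042]), 'side': array([ 0.50030382, -0.9928129 ,  0.70255051])}
ypad scene 169 [239.  167.5] [[228, 162], [244, 164], [250, 172], [234, 171]]
ypad side 201 [259.9 160.5] [[254, 152], [268, 158], [266, 168], [251, 163]]
ypad [ 0.5045 -0.043   0.1332] [0.0001 0.0001]
ylid scene 1224 [309.7 177.7] [[341, 182], [337, 187], [296, 193], [278, 168], [319, 163]]
ylid side 1265 [325.  176.6] [[345, 163], [348, 191], [302, 188], [305, 162]]
ylid [ 0.6493 -0.0641  0.0931] [0.0021 0.0021]
bpad scene 351 [262.8 228.3] [[248, 220], [269, 222], [278, 235], [256, 234]]
bpad side 339 [231.7 236.2] [[225, 226], [242, 231], [239, 246], [221, 242]]
bpad [ 0.4455 -0.2988  0.1325] [0.0002 0.0002]
blid scene 2489 [352.1 236. ] [[394, 248], [338, 259], [307, 223], [359, 212], [394, 242]]
blid side 2635 [312.5 255. ] [[339, 235], [340, 278], [286, 277], [286, 232], [334, 231]]
blid [ 0.5894 -0.3222  0.0933] [0.0008 0.0008]
```

View pics/c1.png

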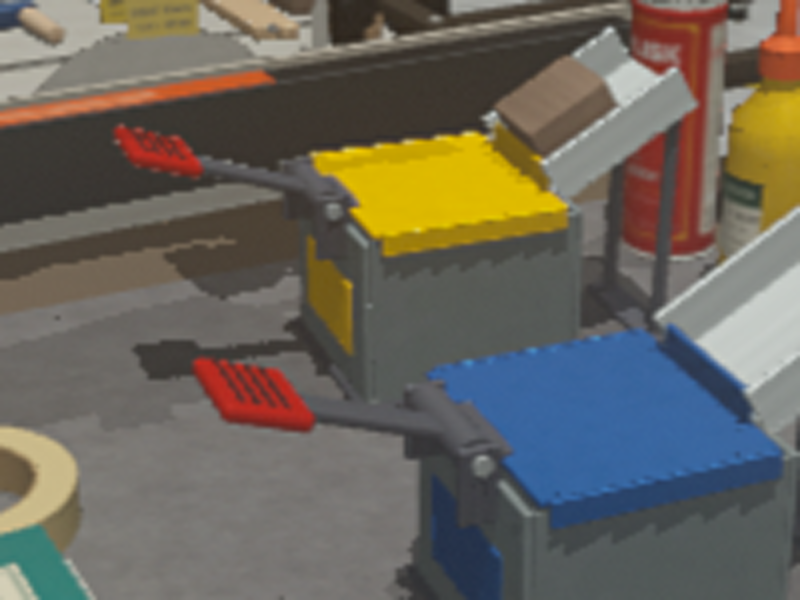

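The crop confirms the yellow bin has the off-cut on its chute and a red pad clear on both sides, about 0.145 m in front of the lid. A black fence runs behind it, so I'll check the fence's y and height before turning the gripper body crossways.

Run:
```python
import pickle;from h import *
d=pickle.load(open("d.pkl","rb"))
for uv in((205,184),(205,198),(260,172)): print("bot",uv,onz(ray(d["scene"],uv),0).round(3))
# red-white lines: left end top corner of fence in both; orange strip right end
for a,b in(((267,149),(327,126)),((86,180),(148,135))): print(*[np.round(x,3) for x in tri([ray(d["scene"],a),ray(d["side"],b)])])
# yaw: lid rear/front corners onto z=.1
for a in((341,182),(278,168),(319,163),(296,190)): print("lid",onz(ray(d["scene"],a),.103).round(3))
for a in((345,163),(305,162)): print("lid s",onz(ray(d["side"],a),.103).round(3))
for n,P in(("scene",[[228,162],[244,164],[250,172],[234,171]]),("side",[[254,152],[268,158],[266,168],[251,163]])): print([onz(ray(d[n],p),.137).round(3)[:2] for p in P])
```

```text
bot (205, 184) [0.506 0.222 0.   ]
bot (205, 198) [0.48  0.139 0.   ]
bot (260, 172) [0.659 0.234 0.   ]
[0.705 0.287 0.042] [0. 0.]
[0.237 0.148 0.098] [0.01 0.01]
lid [ 0.681 -0.14   0.103]
lid [ 0.603 -0.009  0.103]
lid [ 0.696 -0.024  0.103]
lid [ 0.584 -0.133  0.103]
lid s [ 0.701 -0.022  0.103]
lid s [ 0.609 -0.009  0.103]
[array([ 0.493, -0.013]), array([ 0.517, -0.039]), array([ 0.511, -0.085]), array([ 0.486, -0.066])]
[array([ 0.492, -0.011]), array([ 0.523, -0.04 ]), array([ 0.516, -0.082]), array([ 0.485, -0.058])]
```

The lid edges give a bin yaw of about -9° and the pad centre is at about (0.505, -0.043). The fence is low and at y > 0.14, so I can turn the gripper crossways, close it and stand over the pad.

Units first: shifts go in shares of 50 mm and turns go in shares of 2 rad. So -0.0407 m is -0.814, -0.0143 m is -0.286, -0.1414 rad is -0.0707.

Request:
{"op": "inch_along", "data": {
  "rows": {"motion":[[-0.286, -0.814, 0, 0, 0], [-0.286, -0.814, 0, 0, 0], [-0.286, -0.814, 0, 0, 0], [0, 0, 0, -0.0707, 0], [0, 0, 0, -0.0707, 0], [0, 0, 0, -0.0707, 0], [0, 0, 0, -0.0707, 0], [0, 0, 0, -0.0707, 0], [0, 0, 0, -0.0707, 0], [0, 0, 0, -0.0707, 0]]},
  "squeeze": 20
}}

```text
clock: 1.1
position: [0.5026, -0.0429, 0.2264]
ee_rot: [-0.891, -3.012, 0.0]
force: [0.5, -0.4, 1.2]
width: 0.183
gripper_force: 0.0
```

Request:
{"op": "inch_along", "data": {
  "rows": {"motion":[[0, 0, 0, -0.0707, 0], [0, 0, 0, -0.0707, 0], [0, 0, 0, -0.0707, 0], [0, 0, 0.4, 0, 0], [0, 0, 0.4, 0, 0], [0, 0, 0.4, 0, 0], [0, 0, 0, 0, 0]]}
}}

```text
clock: 1.8
position: [0.5009, -0.043, 0.1643]
ee_rot: [-0.246, -3.127, 0.0]
force: [-0.5, -0.3, 0.9]
width: 0.003
gripper_force: 0.0
```

Run:
```python
from cell import arm, optics, workorder, telemetry
import cv2,numpy as np
I=[optics.get_image("scene")["image"][100:260,160:400],optics.get_image("side")["image"][90:250,200:440]]
cv2.imwrite("pics/c2.png",cv2.resize(np.vstack(I),None,fx=1.8,fy=1.8,interpolation=2))
s=telemetry.observe();R=cv2.Rodrigues(np.array(s["ee_rot"]))[0];print(s["clock"],s["position"],R.round(3))
```

```text
1.9 [ 0.50272038 -0.04289385  0.16683987] [[-0.988  0.156 -0.001]
 [ 0.156  0.988  0.   ]
 [ 0.001 -0.    -1.   ]]
```

View pics/c2.png

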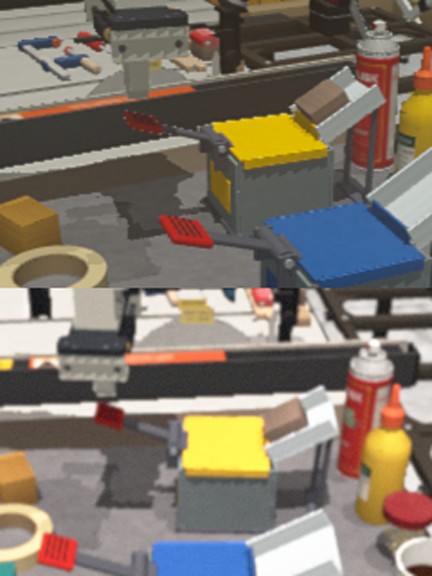

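The finger tips hang just above the yellow pad, at (138,95) against (143,120) in the upper crop. Now I press down along the pad's arc.

Converted, 0.013 m is 0.26, 0.01 m is 0.2.

Request:
{"op": "inch_along", "data": {
  "rows": {"motion":[[0, 0, 0.26, 0, 0], [0, 0, 0.24, 0, 0], [0.04, 0, 0.2, 0, 0], [0.06, 0, 0.2, 0, 0], [0.02, 0, 0.2, 0, 0], [-0.02, 0, 0.2, 0, 0], [-0.04, 0, 0.16, 0, 0], [0, 0, 0, 0, 0]]}
}}

```text
clock: 2.7
position: [0.4987, -0.0423, 0.0923]
ee_rot: [-0.245, -3.129, 0.0]
force: [-4.4, 0.8, 3.7]
width: 0.006
gripper_force: 2.2
```

Run:
```python
from cell import arm, optics, workorder, telemetry
import cv2,numpy as np
I=[optics.get_image("scene")["image"][100:260,160:400],optics.get_image("side")["image"][90:250,200:440]]
cv2.imwrite("pics/c3.png",cv2.resize(np.vstack(I),None,fx=1.8,fy=1.8,interpolation=2))
s=telemetry.observe();print(s["clock"],s["position"],s["force"])
```

```text
2.8 [ 0.49911893 -0.04234238  0.09328372] [-4.22802802  0.48037737  3.57477095]
```

View pics/c3.png

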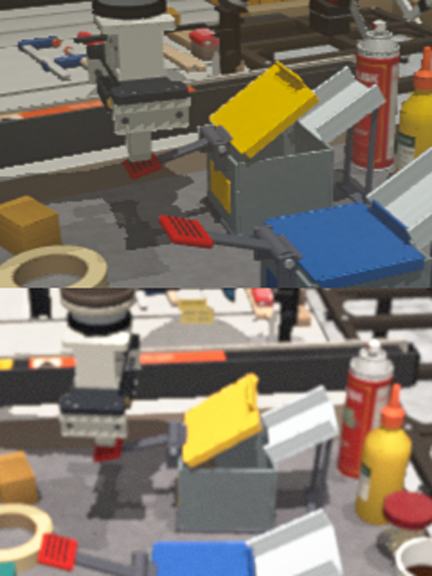

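The lid is well up, the chute is empty and the off-cut has gone into the bin. I'll ease down to the stop, watching the force, and then hold.

Converted, 0.004 m is 0.08, 0.003 m is 0.06.

Request:
{"op": "inch_along", "data": {
  "rows": {"motion":[[0, 0, 0.08, 0, 0], [0, 0, 0.06, 0, 0], [0, 0, 0, 0, 0]]}
}}

```text
clock: 3.1
position: [0.5006, -0.0425, 0.0868]
ee_rot: [0.246, 3.131, 0.0]
force: [-2.3, 0.2, 4.0]
width: 0.006
gripper_force: 2.2
```

Request:
{"op": "inch_along", "data": {
  "rows": {"motion":[[0, 0, 0.06, 0, 0], [0, 0, 0, 0, 0]]}
}}

```text
clock: 3.3
position: [0.5012, -0.0425, 0.0843]
ee_rot: [0.246, 3.13, 0.0]
force: [-1.6, -0.2, 8.6]
width: 0.006
gripper_force: 4.0
```

Converted, 0.002 m is 0.04.

Request:
{"op": "inch_along", "data": {
  "rows": {"motion":[[0, 0, 0.04, 0, 0], [0, 0, 0, 0, 0]]}
}}

```text
clock: 3.5
position: [0.5015, -0.0426, 0.0832]
ee_rot: [0.246, 3.129, -0.0]
force: [-5.3, -0.1, 20.0]
width: 0.005
gripper_force: 10.3
```

Request:
{"op": "inch_along", "data": {
  "rows": {"motion":[[0, 0, 0, 0, 0], [0, 0, 0, 0, 0], [0, 0, 0, 0, 0], [0, 0, 0, 0, 0], [0, 0, 0, 0, 0], [0, 0, 0, 0, 0], [0, 0, 0, 0, 0], [0, 0, 0, 0, 0], [0, 0, 0, 0, 0], [0, 0, 0, 0, 0]]}
}}

```text
clock: 4.5
position: [0.5014, -0.0426, 0.0833]
ee_rot: [0.246, 3.129, -0.0]
force: [-5.2, -0.9, 17.7]
width: 0.006
gripper_force: 9.7
```

Request:
{"op": "inch_along", "data": {
  "rows": {"motion":[[0, 0, 0, 0, 0], [0, 0, 0, 0, 0], [0, 0, 0, 0, 0], [0, 0, 0, 0, 0], [0, 0, 0, 0, 0], [0, 0, 0, 0, 0], [0, 0, 0, 0, 0], [0, 0, 0, 0, 0], [0, 0, 0, 0, 0], [0, 0, 0, 0, 0]]}
}}

```text
clock: 5.5
position: [0.5014, -0.0426, 0.0833]
ee_rot: [0.246, 3.129, -0.0]
force: [-5.0, -0.9, 18.1]
width: 0.002
gripper_force: 9.7
```

Request:
{"op": "inch_along", "data": {
  "rows": {"motion":[[0, 0, 0, 0, 0], [0, 0, 0, 0, 0], [0, 0, 0, 0, 0], [0, 0, 0, 0, 0], [0, 0, 0, 0, 0]]}
}}

```text
clock: 6.0
position: [0.5014, -0.0426, 0.0833]
ee_rot: [0.246, 3.129, -0.0]
force: [-3.8, 0.2, 18.2]
width: 0.005
gripper_force: 9.7
```

The lever has been at the stop (18 N) for more than 2.5 s. Now I let it up gently along the arc, clear the pad and check.

Converted, -0.03 m is -0.6, -0.015 m is -0.3.

Request:
{"op": "inch_along", "data": {
  "rows": {"motion":[[0.04, 0, -0.16, 0, 0], [0.04, 0, -0.2, 0, 0], [0.02, 0, -0.2, 0, 0], [-0.02, 0, -0.2, 0, 0], [-0.04, 0, -0.2, 0, 0], [-0.04, 0, -0.2, 0, 0], [0, 0, -0.3, 0, 0], [0, 0, -0.6, 0, 0], [0, 0, -0.6, 0, 0], [0, 0, 0, 0, 0]]}
}}

```text
clock: 7.0
position: [0.5016, -0.0424, 0.2184]
ee_rot: [0.246, 3.127, 0.001]
force: [0.1, -0.7, 0.4]
width: 0.007
gripper_force: 0.0
```

Request:
{"op": "inch_along", "data": {
  "rows": {"motion":[[0, 0, 0, 0, 0], [0, 0, 0, 0, 0], [0, 0, 0, 0, 0], [0, 0, 0, 0, 0], [0, 0, 0, 0, 0]]}
}}

```text
clock: 7.5
position: [0.4997, -0.0424, 0.2142]
ee_rot: [-0.246, -3.131, 0.0]
force: [-0.3, 0.3, -0.4]
width: 0.003
gripper_force: 0.0
```

Run:
```python
from cell import arm, optics, workorder, telemetry
import cv2,numpy as np
I=[optics.get_image("scene")["image"][100:260,160:400],optics.get_image("side")["image"][90:250,200:440]]
cv2.imwrite("pics/c4.png",cv2.resize(np.vstack(I),None,fx=1.8,fy=1.8,interpolation=2))
```

```text
(no output)
```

View pics/c4.png

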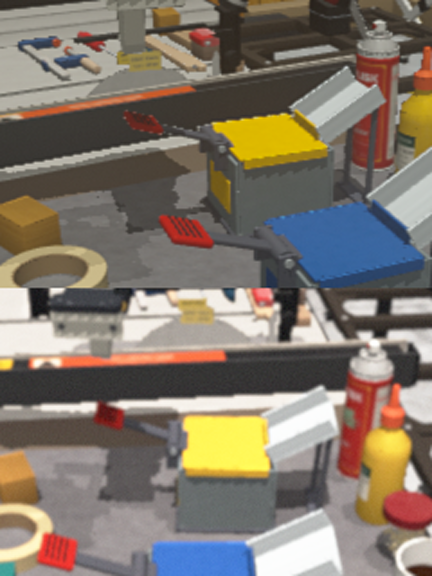

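The yellow lid is shut, the chute is empty, the blue lid is still shut and the arm is clear of everything.

```bash
python3 -c "
from cell import arm, optics, workorder, telemetry
print(workorder.sign_off())"
```

```text
the job is handed in; nothing more can be done
None
```

The job is done and handed in: I held the yellow bin's lever at its stop for over 2.5 s, the off-cut slid off the chute into the bin by itself, the yellow lid closed again, and the blue lid was never touched.

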